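# Turn the tag case over in its leaning stand

### The job

Two flat metal tag cases lean in small stands on the bench; one already lies lid down. Turn over the other, whose lid with the clear window still faces up, so that the brass tag inside slides onto the window: the lid is loose, so pinch lid and base together, lift the case out, half-turn it and put it back in its own stand, lid underneath, down on the ledge, centred, still shut. Leave the other case alone.

Things in the scene. Friction and masses are not known exactly. Their poses are not given: they have to be found in the camera images.
- case: Aluminium base tray of the case to turn; shut, it is 80 (x) x 90 (y) x 24 mm (z), sides flush, 0.25 kg. Origin: middle of the shut case; z out through the lid. At the start z points 40 deg above level, to the robot's left, x 50 deg down the slope to the edge on the ledge. The upper part (x -40 to -2 mm) sticks out free above and below: pinch it across the 24 mm, fingers pointing along x.
- lid: Loose lid of that case: aluminium frame 80 x 90 x 6 mm with a clear window 56 x 66 mm. A 5 mm deep inner rim sits inside the base walls with 1.5 mm play; no latch. A loose brass tag slides inside. Origin and axes coincide with those of case when shut; its outer face is at z = +12 mm, the base's underside at z = -12 mm.
- stand: Fixed stand of that case: wooden foot 110 x 110 x 10 mm, post, dark steel angle 100 mm wide. Origin: middle of the foot's underside; z up, y along the ledge, x level, roughly to the robot's left. Its back plate descends at 50 deg to level towards +x under the lower 42 mm of the case, to a 26 mm high ledge square to it. The middle of a seated case, either way up, is at (0, 0, 105) mm.
- other_case: The neighbour, same shape and size (80 x 90 x 24 mm), already turned: its plain metal back faces up. It leans in an identical stand of its own, to the left or right of the first. Origin: middle of the shut case; x down the slope, z out through its upper face. Do not disturb.

How it is judged:
By the outcome, as a careful person would: the job done as asked, in the order asked, and still so for the second after the job is handed in, with the robot touching nothing.
It also fails if it takes over 45 s, if anything falls off the work surface, if the arm or the gripper's body presses on something with over 40 N, if the wrist force passes 120 N, or if a joint passes its speed limit or range.

### The arm

A 6-joint arm with a two-finger parallel gripper is mounted at the origin on the work surface. World frame = base frame: x ahead of the robot, y to its left, z up, the work surface at z = 0. Lengths are in m, angles in rad, forces in N, time in s.
With the tool pointing down it reaches from about 0.35 to 0.775 m from the base axis. Payload 5.5 kg.
Tool frame: the origin (TCP) lies between the finger pads; the fingertips stand 22 mm ahead of it and the grasp point (between the pads) lies 3 mm ahead of it; z points along the fingers, y is the line along which they close (so a half turn about z gives the same grasp; the last joint's range is limited). The gripper opens to 85 mm and grips with 20 to 120 N. Pads are 22 mm wide; open, the fingers measure 114 mm over their backs; the gripper's body (76 mm by 85 mm) begins 54 mm behind the grasp point. The pads swing forward as they close: fully open they stand 13 mm farther back than shut.
Start: joints at [-1.279, 0.313, 0.046, 1.304, 0, 1.431], TCP at [0.241, -0.522, 0.253] pointing down, gripper open.
Joint ranges: [-2.76, 2.76], [-0.86, 1.69], [-1.03, 1.26], [-2.2, 2.34], [-1.47, 1.5], [-3.14, 3.14]. Speed limits (rad/s): [2.57, 2.57, 3.14, 3.14, 3.14, 3.14].

### API

Orientations are given as a unit quaternion [w, x, y, z].
In Python, from workcell import env gives the robot as it stands.
- The arm moves only by the tool nudge_tcp, called after "Emit:" as name(argument=value, ...), one argument or row to a line, values as JSON. Schema: {"type":"object","properties":{"motion":{"type":"array","items":{"type":"object","properties":{"tx":{"type":"number"},"ty":{"type":"number"},"tz":{"type":"number"},"wx":{"type":"number"},"wy":{"type":"number"},"wz":{"type":"number"}},"additionalProperties":false},"minItems":1,"maxItems":8},"finger_gap":{"type":"number"},"squeeze":{"type":"number"},"only":{"type":"string"},"quiet":{"type":"boolean"},"lines":{"type":"string"}},"required":["motion"],"additionalProperties":false}. motion is a list of rows, 1 to 8 of them, each an object with the fields tx, ty, tz (the shift in m), wx, wy, wz (a rotation vector in rad); a field left out counts as zero; each row is the pose to reach, as a shift and turn from the pose commanded when the call began, along the tool's axes at that moment; what a row does not reach only later rows make up. A row lasts 1/8 s, in which the tool goes at most 0.0625 m and 0.188 rad, less where a joint would pass 70% of its speed; a pose out of reach is approached as far as the arm can. finger_gap is the finger opening in m, set as the call begins (left out keeps the last). The fingers move at their own pace and stop on an object; squeeze is the grip in N (left out, the last holds). Time passes only in rows, so rows that do not move let the fingers close. The tool returns the time, the measured TCP pose, the force, the opening and the grip force at its end. only (a regular expression) keeps the lines of the reply that match it, lines (a string "A,B") keeps lines A to B, and quiet returns only ok. Input that does not fit is refused with a message, and nothing moves.
- env.get_state(): the state, without advancing time (a new reading comes with each control period).
- env.read_camera(name): name is "side" or "top"; returns a dict with "image" (480x640x3 uint8, red, green, blue), "K" (3x3 intrinsics, pixels), "R" (3x3) and "t" (3): a world point X has camera coordinates R X + t. Camera axes: x right, y down, z forward; pixel columns grow to the right and rows downward; lengths in m; the calibration is good to about 2 mm. A picture is of the moment at which its call begins. There is no depth.
- env.hand_in(): hands the job in; it is judged then, once.
The state is a dict: "clock": time; "joint_pos": joint angles; "qvel": joint speeds; "tau": joint torques, N m; "tcp_pos": TCP position; "orientation": TCP orientation; "wrist_force": force on the tool from outside, world axes, zero at the start; "ft_torque": the same for the moment, N m; "finger_gap": finger opening in m; "grip_force": force on a finger pad.
Only numpy, scipy, OpenCV 4.12 (cv2) and the standard library are available. Lean on these libraries where they do the work, as an engineer would, in place of code of your own. Each camera call takes 0.05 s, during which the arm holds its last target. There are 200 camera calls.

## Working session

There is one attempt and no reset: what is moved stays moved. The work goes in short steps, Python scripts to look and compute and a tool call to move; the robot and the scene stay as the last step left them, time stands still between calls to the robot, and variables do not carry over. Pictures are saved under pics/ and viewed, at most 10 in all, crops included, and the job is handed in when it is done.

```bash
ls; mkdir -p pics; python3 - <<'E'
from workcell import env
import cv2
s=env.get_state();print(s['clock'],s['tcp_pos'],s['orientation'])
for n in("top","side"):
    c=env.read_camera(n);cv2.imwrite(f'pics/{n}0.png',c['image'][:,:,::-1])
    print(n,c['K'].tolist(),c['R'].round(4).tolist(),c['t'].round(4).tolist(),(-c['R'].T@c['t']).round(3))
E
```

```text
pics
workcell.py
0.0 [ 0.24048494 -0.52177517  0.25240496] [-9.06182802e-04  9.76787080e-01  2.14210584e-01 -7.45811138e-05]
top [[502.64694137795203, 0.0, 325.420439114072], [0.0, 502.64694137795203, 235.68175734376246], [0.0, 0.0, 1.0]] [[-0.0179, -0.9997, 0.0165], [-0.9875, 0.0151, -0.1569], [0.1566, -0.0191, -0.9875]] [-0.006, 0.5773, 0.6463] [ 0.469 -0.002  0.729]
side [[589.0357669416976, 0.0, 309.3093274212761], [0.0, 589.0357669416976, 239.52080139397415], [0.0, 0.0, 1.0]] [[-0.9182, -0.396, -0.0], [-0.3189, 0.7393, -0.5931], [0.2349, -0.5446, -0.8052]] [0.5202, 0.2144, 0.8363] [0.35  0.503 0.8  ]
```
View pics/top0.png

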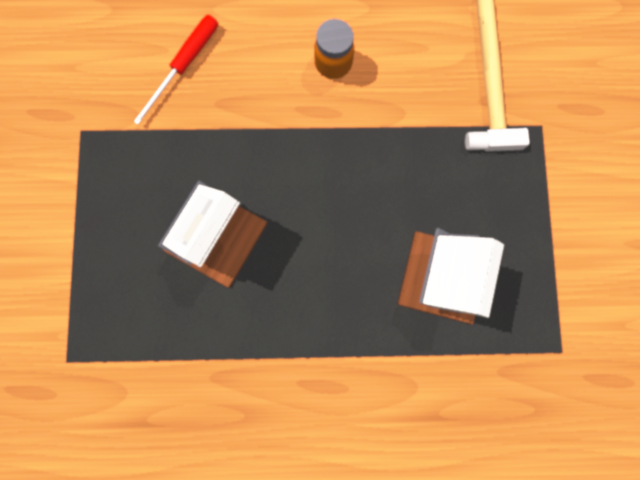

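View pics/side0.png

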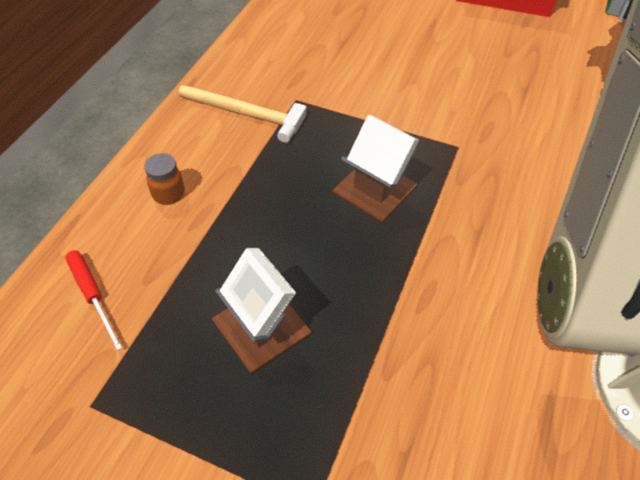

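The top view shows the window case at left, around (200,225), and the neighbour at right, around (465,272). The side view shows the target's lid around (256,293) and its foot corners at about (213,325), (252,370) and (310,328). Next I'll measure the foot and the case.

```bash
cat > h.py <<'E'
import numpy as np,cv2
from workcell import env
def ray(c,p):
    p=np.atleast_2d(p).astype(float);d=np.c_[p,np.ones(len(p))]@np.linalg.inv(c['K']).T@c['R']
    return -c['R'].T@c['t'],d
def onz(c,p,z):
    o,d=ray(c,p);return o+d*((z-o[2])/d[:,2])[:,None]
def proj(c,X):
    q=(np.atleast_2d(X)@c['R'].T+c['t'])@c['K'].T;return q[:,:2]/q[:,2:]
def tri(ca,a,cb,b):
    o1,d1=ray(ca,a);o2,d2=ray(cb,b);out=[]
    for u,v in zip(d1,d2):
        s=np.linalg.lstsq(np.c_[u,-v],o2-o1,rcond=None)[0];P,Q=o1+u*s[0],o2+v*s[1]
        out.append(np.r_[(P+Q)/2,np.linalg.norm(P-Q)])
    return np.array(out)
E
python3 - <<'E'
from h import *
np.set_printoptions(precision=4,suppress=True)
for n,roi in(("side",(200,235,330,380)),("top",(150,175,275,295))):
    c=env.read_camera(n);im=c['image'];hsv=cv2.cvtColor(im,cv2.COLOR_RGB2HSV)
    x0,y0,x1,y1=roi;win=np.zeros(im.shape[:2],np.uint8);win[y0:y1,x0:x1]=1
    h,s,v=cv2.split(hsv)
    br=((s>100)&(v>50)&(v<190)&((h<15)|(h>170))&(win>0)).astype(np.uint8)
    wh=((s<60)&(v>120)&(win>0)).astype(np.uint8)
    for nm,m in(("foot",br),("case",wh)):
        m=cv2.morphologyEx(m,cv2.MORPH_OPEN,np.ones((3,3)))
        ct=max(cv2.findContours(m,0,2)[0],key=cv2.contourArea)
        hull=cv2.convexHull(ct);ap=cv2.approxPolyDP(hull,3,True)[:,0]
        print(n,nm,cv2.contourArea(ct),ap.tolist())
        if nm=="foot":
            w=onz(c,hull[:,0],.01);r=cv2.minAreaRect((w[:,:2]*1000).astype(np.float32));print(r);print(onz(c,ap,.01))
    cr=im[y0:y1,x0:x1];cv2.imwrite(f'pics/{n}c.png',cv2.resize(cr[:,:,::-1],None,fx=3.5,fy=3.5,interpolation=cv2.INTER_CUBIC))
a=cv2.imread('pics/sidec.png');b=cv2.imread('pics/topc.png');H=max(len(a),len(b))
cv2.imwrite('pics/pair.png',cv2.resize(np.hstack([cv2.copyMakeBorder(i,0,H-len(i),0,0,0) for i in(a,b)]),(796,round(H*796/(a.shape[1]+b.shape[1])))))
E
```

```text
side foot 2656.0 [[311, 333], [250, 373], [212, 317], [225, 309], [290, 306]]
((584.0314331054688, 144.394287109375), (111.43206787109375, 112.90555572509766), 59.825801849365234)
[[0.5093 0.1264 0.01  ]
 [0.5642 0.2193 0.01  ]
 [0.6581 0.1611 0.01  ]
 [0.6465 0.141  0.01  ]
 [0.5572 0.0967 0.01  ]]
side case 3929.5 [[246, 248], [258, 248], [294, 290], [268, 332], [255, 336], [219, 292]]
top foot 2500.5 [[241, 207], [265, 220], [266, 225], [231, 284], [225, 286], [191, 264]]
((573.1304931640625, 122.04844665527344), (64.56665802001953, 111.05768585205078), 59.21689224243164)
[[0.627  0.106  0.01  ]
 [0.6072 0.0711 0.01  ]
 [0.5998 0.0696 0.01  ]
 [0.5153 0.1192 0.01  ]
 [0.5126 0.1277 0.01  ]
 [0.5447 0.1765 0.01  ]]
top case 3564.5 [[224, 191], [239, 204], [205, 260], [198, 265], [164, 248], [161, 241], [197, 183]]
```

View pics/pair.png

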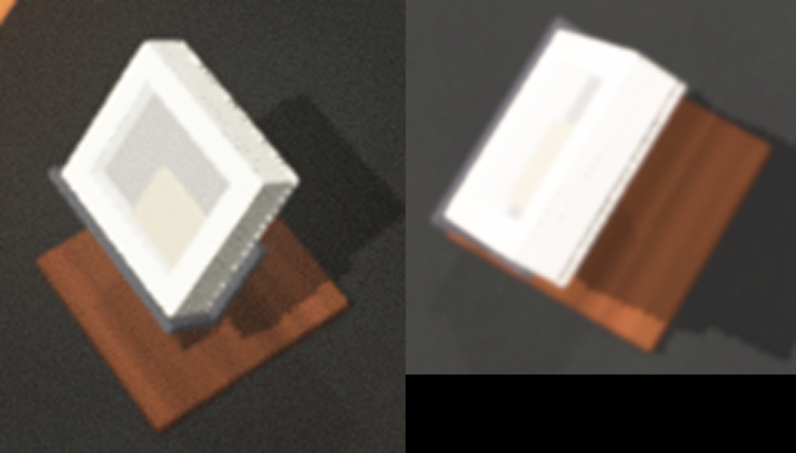

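```bash
cat >> h.py <<'E'
def frame(yaw,c):
    X=np.array([np.cos(yaw),np.sin(yaw),0]);Z=np.array([0,0,1.]);a=np.radians(50)
    xc=np.cos(a)*X-np.sin(a)*Z;zc=np.sin(a)*X+np.cos(a)*Z;yc=np.cross(zc,xc)
    return np.c_[xc,yc,zc],np.array(c)
E
python3 - <<'E'
from h import *
np.set_printoptions(precision=4,suppress=True)
cs={n:env.read_camera(n) for n in("side","top")}
R,c=frame(np.radians(59.5),[.582,.143,.105])
L=np.array([[x,y,z] for z in(12,-12) for x in(-40,40) for y in(-45,45)])/1e3
W=c+L@R.T
for l,a,b in zip(L,proj(cs['side'],W),proj(cs['top'],W)):print(l*1e3,a.round(1),b.round(1))
F=np.array([[x,y,z] for z in(10,0) for x in(-55,55) for y in(-55,55)])/1e3
Rs=np.c_[[np.cos(np.radians(59.5)),np.sin(np.radians(59.5)),0],[-np.sin(np.radians(59.5)),np.cos(np.radians(59.5)),0],[0,0,1]]
for l,a,b in zip(F,proj(cs['side'],F@Rs.T+[.582,.143,0]),proj(cs['top'],F@Rs.T+[.582,.143,0])):print('foot',l*1e3,a.round(1),b.round(1))
for n in("side","top"):
    im=cs[n]['image'];g=cv2.cvtColor(im,cv2.COLOR_RGB2GRAY)
    x0,y0,w,h=(200,235,130,145) if n=="side" else(150,175,125,120)
    big=cv2.resize(im[y0:y0+h,x0:x0+w,::-1],None,fx=4,fy=4,interpolation=cv2.INTER_CUBIC)
    for i,p in enumerate(proj(cs[n],W)):
        q=tuple(np.int32((p-[x0,y0]+.5)*4));cv2.circle(big,q,3,(0,0,255),1)
    for p in proj(cs[n],F@Rs.T+[.582,.143,0]):
        q=tuple(np.int32((p-[x0,y0]+.5)*4));cv2.circle(big,q,3,(0,255,0),1)
    cv2.imwrite(f'pics/ov_{n}.png',big)
a=cv2.imread('pics/ov_side.png');b=cv2.imread('pics/ov_top.png');H=max(len(a),len(b))
o=np.hstack([cv2.copyMakeBorder(i,0,H-len(i),0,0,0) for i in(a,b)]);cv2.imwrite('pics/ov.png',cv2.resize(o,(798,int(H*798/o.shape[1]))))
E
```

```text
[-40. -45.  12.] [248.  248.6] [224.2 195.1]
[-40.  45.  12.] [285.4 294.2] [184.  260.5]
[ 40. -45.  12.] [221.1 291. ] [199.2 187.2]
[40. 45. 12.] [255.6 337.1] [162.4 246.1]
[-40. -45. -12.] [259.9 248.7] [239.5 205.4]
[-40.  45. -12.] [297.2 293.2] [200.5 269.5]
[ 40. -45. -12.] [233.2 290.1] [213.6 196.7]
[ 40.  45. -12.] [267.6 335.1] [177.8 254.5]
foot [-55. -55.  10.] [272.1 281.7] [267.3 223.8]
foot [-55.  55.  10.] [313.3 332. ] [227.9 290.1]
foot [ 55. -55.  10.] [212.  317.9] [202.5 187.3]
foot [55. 55. 10.] [251.4 372.9] [162.  252.1]
foot [-55. -55.   0.] [272.4 285. ] [268. 225.]
foot [-55.  55.   0.] [313.3 335.1] [229.1 290.4]
foot [ 55. -55.   0.] [212.9 321.1] [204. 189.]
foot [55. 55.  0.] [251.9 375.7] [164.1 253. ]
```

View pics/ov.png

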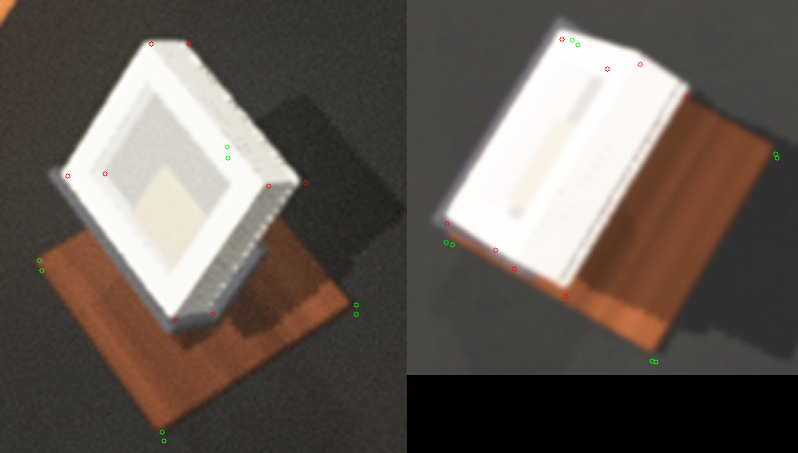

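The predicted case corners (red) fall 2–4 px from the observed ones in both views, so the model is right to within a few mm. I'll triangulate the five clear corners to refine the pose.

```bash
python3 - <<'E'
from h import *
from scipy.spatial.transform import Rotation as Ro
np.set_printoptions(precision=4,suppress=True)
cs={n:env.read_camera(n) for n in("side","top")}
S=[(246.5,247.6),(219.3,290.7),(254.5,336.1),(294.7,292.7),(259.3,247.6)]
T=[(223.3,190.8),(197.4,183.8),(161,243.9),(199.4,266.5),(239.3,202)]
L=np.array([[-40,-45,12],[40,-45,12],[40,45,12],[-40,45,-12],[-40,-45,-12]])/1e3
P=tri(cs['side'],S,cs['top'],T);print(P)
X=P[:,:3];m,l=X.mean(0),L.mean(0)
r,e=Ro.align_vectors(X-m,L-l);R=r.as_matrix();print(R,'centre',m-R@l,'res',np.linalg.norm(X-m-(L-l)@R.T,axis=1))
print('yaw',np.degrees(np.arctan2(-R[0,1],R[1,1])),'pitch',np.degrees(np.arcsin(-R[2,0])))
for y in(58.5,59.5,60.5):
    Rf,_=frame(np.radians(y),[0,0,0]);print(y,(X-L@Rf.T).mean(0),np.std(X-L@Rf.T))
s=env.get_state();print(s['clock'])
E
```

```text
[[0.6157 0.1064 0.1453 0.0029]
 [0.6414 0.1519 0.0842 0.0024]
 [0.5627 0.1967 0.0853 0.0013]
 [0.5288 0.1369 0.1288 0.0004]
 [0.6055 0.0898 0.1295 0.0027]]
[[ 0.3264 -0.8639  0.3835]
 [ 0.5667  0.5036  0.6521]
 [-0.7565  0.0045  0.654 ]] centre [0.5848 0.1438 0.107 ] res [0.0006 0.0004 0.001  0.0013 0.001 ]
yaw 59.76306291600136 pitch 49.157090104839504
58.5 [0.5849 0.1439 0.1069] 0.2171312311772805
59.5 [0.5848 0.1438 0.1069] 0.21709061067382965
60.5 [0.5846 0.1436 0.1069] 0.2170527286182655
0.4
```

```bash
cat >> h.py <<'E'
from scipy.spatial.transform import Rotation as Ro
np.set_printoptions(precision=4,suppress=True)
C=np.array([.585,.144,.1055]);YAW=np.radians(59.7)
RC,_=frame(YAW,C)                      # case frame at start
RT=np.c_[RC[:,1],RC[:,2],RC[:,0]]      # tool: x=case y, y=case z, z=case x
def delta(p,R):
    s=env.get_state();A=Ro.from_quat(s['orientation'],scalar_first=True).as_matrix()
    print('shift',A.T@(np.array(p)-s['tcp_pos']),'rot',Ro.from_matrix(A.T@R).as_rotvec(),'t',round(s['clock'],2),'q',s['joint_pos'],'F',s['wrist_force'].round(1) if hasattr(s['wrist_force'],'round') else s['wrist_force'])
E
python3 - <<'E'
from h import *
delta([.5,.0,.33],RT)
E
```

```text
shift [ 0.4541 -0.3657 -0.0767] rot [-0.3936  0.7551 -2.0755] t 0.4 q [-1.2786  0.3133  0.0459  1.3036  0.      1.4312] F [-0.6 -0.2 -0.1]
```

Emit:
nudge_tcp(
  motion=[
    {"tz": -0.06},
    {"tx": 0.454,"ty": -0.366,"tz": -0.077,"wx": -0.394,"wy": 0.755,"wz": -2.075},
    {"tx": 0.454,"ty": -0.366,"tz": -0.077,"wx": -0.394,"wy": 0.755,"wz": -2.075},
    {"tx": 0.454,"ty": -0.366,"tz": -0.077,"wx": -0.394,"wy": 0.755,"wz": -2.075},
    {"tx": 0.454,"ty": -0.366,"tz": -0.077,"wx": -0.394,"wy": 0.755,"wz": -2.075},
    {"tx": 0.454,"ty": -0.366,"tz": -0.077,"wx": -0.394,"wy": 0.755,"wz": -2.075},
    {"tx": 0.454,"ty": -0.366,"tz": -0.077,"wx": -0.394,"wy": 0.755,"wz": -2.075},
    {"tx": 0.454,"ty": -0.366,"tz": -0.077,"wx": -0.394,"wy": 0.755,"wz": -2.075},
  ],
  finger_gap=0.055,
  squeeze=60,
)

```text
clock: 1.4
tcp_pos: [0.4354, -0.1286, 0.3265]
orientation: [0.062, 0.651, 0.723, 0.224]
wrist_force: [0.5, 0.1, -0.6]
finger_gap: 0.0547
grip_force: 0.0
```

```bash
python3 -c "
from h import *
delta(C-.127*RC[:,0],RT)"
```

```text
shift [0.1548 0.0595 0.201 ] rot [-0.1619  0.3129 -0.8551] t 1.4 q [-0.7482 -0.1048 -0.3243  1.2252  0.4537  0.747 ] F [ 0.5  0.1 -0.6]
```

Emit:
nudge_tcp(
  motion=[
    {"tx": 0.08,"ty": 0.03,"tz": 0.05,"wx": -0.162,"wy": 0.313,"wz": -0.855},
    {"tx": 0.12,"ty": 0.045,"tz": 0.1,"wx": -0.162,"wy": 0.313,"wz": -0.855},
    {"tx": 0.155,"ty": 0.06,"tz": 0.15,"wx": -0.162,"wy": 0.313,"wz": -0.855},
    {"tx": 0.155,"ty": 0.06,"tz": 0.201,"wx": -0.162,"wy": 0.313,"wz": -0.855},
    {"tx": 0.155,"ty": 0.06,"tz": 0.201,"wx": -0.162,"wy": 0.313,"wz": -0.855},
    {"tx": 0.155,"ty": 0.06,"tz": 0.201,"wx": -0.162,"wy": 0.313,"wz": -0.855},
    {"tx": 0.155,"ty": 0.06,"tz": 0.201,"wx": -0.162,"wy": 0.313,"wz": -0.855},
  ],
)

```text
clock: 2.28
tcp_pos: [0.5447, 0.0709, 0.2031]
orientation: [0.089, 0.25, 0.906, 0.33]
wrist_force: [-0.0, 0.1, 0.5]
finger_gap: 0.0551
grip_force: 0.0
```

```bash
python3 - <<'E'
from h import *
delta(C-.027*RC[:,0],RT)
a=[env.read_camera(n)['image'][:,:,::-1] for n in("side","top")]
cv2.imwrite('pics/pre.png',cv2.resize(np.hstack([a[0][120:420,130:530],a[1][60:360,60:460]]),(800,300)))
E
```

```text
shift [0.0023 0.0013 0.1014] rot [-0.0011  0.0024 -0.0082] t 2.27 q [-0.3549  0.1314 -0.4863  0.8063  0.6839  0.2354] F [-0.   0.1  0.5]
```

View pics/pre.png

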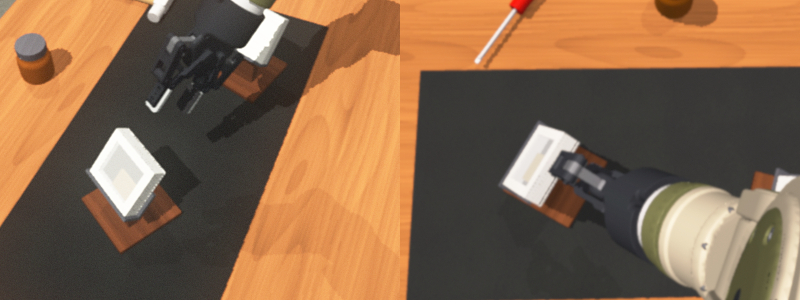

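The gripper stands behind the case's upper edge, aligned with it: the fingers are at about (175,85) in the side crop and the case top edge at (140,135). Moving in.

Emit:
nudge_tcp(
  motion=[
    {"tx": 0.002,"ty": 0.001,"tz": 0.03,"wy": 0.002,"wz": -0.008},
    {"tx": 0.002,"ty": 0.001,"tz": 0.055,"wy": 0.002,"wz": -0.008},
    {"tx": 0.002,"ty": 0.001,"tz": 0.075,"wy": 0.002,"wz": -0.008},
    {"tx": 0.002,"ty": 0.001,"tz": 0.09,"wy": 0.002,"wz": -0.008},
    {"tx": 0.002,"ty": 0.001,"tz": 0.1,"wy": 0.002,"wz": -0.008},
    {"tx": 0.002,"ty": 0.001,"tz": 0.1,"wy": 0.002,"wz": -0.008},
  ],
)

```text
clock: 3.12
tcp_pos: [0.5756, 0.1284, 0.1268]
orientation: [0.089, 0.245, 0.907, 0.33]
wrist_force: [-0.9, -0.5, 1.0]
finger_gap: 0.0548
grip_force: 0.0
```

```bash
python3 - <<'E'
from h import *
delta(C-.027*RC[:,0],RT)
a=[env.read_camera(n)['image'][:,:,::-1] for n in("side","top")]
cv2.imwrite('pics/in.png',cv2.resize(np.hstack([a[0][190:390,190:390],a[1][150:350,130:330]]),(800,400)))
E
```

```text
shift [-0.0003  0.0003  0.001 ] rot [-0.0007 -0.0006  0.002 ] t 3.12 q [-0.2186  0.2417 -0.5752  0.5042  0.6584  0.3937] F [-0.9 -0.5  1. ]
```

View pics/in.png

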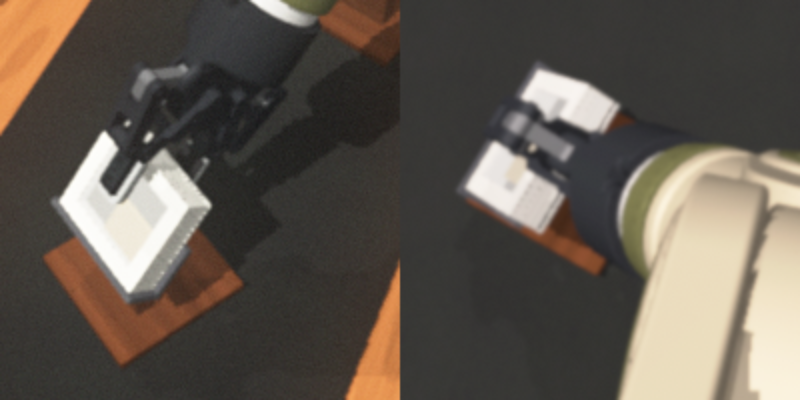

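The finger straddles the lid near the middle of its upper edge, with the fingertip at about (112,192) in the side crop. Closing.

Emit:
nudge_tcp(
  motion=[
    {},
    {},
    {},
    {},
    {},
    {},
  ],
  finger_gap=0.015,
  squeeze=60,
)

```text
clock: 3.98
tcp_pos: [0.5758, 0.1279, 0.1268]
orientation: [0.089, 0.245, 0.907, 0.33]
wrist_force: [-4.3, -4.2, 4.3]
finger_gap: 0.0232
grip_force: 59.2
```

```bash
python3 -c "
from h import *
delta(C-.027*RC[:,0],RT)"
```

```text
shift [0.0002 0.0006 0.0013] rot [-0.001  -0.0001  0.0015] t 3.98 q [-0.2195  0.2419 -0.5748  0.5047  0.6581  0.3934] F [-4.3 -4.2  4.3]
```

Emit:
nudge_tcp(
  motion=[
    {"ty": 0.004,"tz": -0.005},
    {"ty": 0.013,"tz": -0.015},
    {"ty": 0.026,"tz": -0.031},
    {"ty": 0.042,"tz": -0.05},
    {"ty": 0.058,"tz": -0.069},
    {"ty": 0.071,"tz": -0.085},
    {"ty": 0.08,"tz": -0.095},
    {"ty": 0.08,"tz": -0.095},
  ],
)

```text
clock: 4.97
tcp_pos: [0.5763, 0.1287, 0.2519]
orientation: [0.09, 0.244, 0.907, 0.33]
wrist_force: [0.5, 1.1, -2.8]
finger_gap: 0.0229
grip_force: 59.2
```

```bash
python3 - <<'E'
from h import *
delta(C-.027*RC[:,0],RT)
a=[env.read_camera(n)['image'][:,:,::-1] for n in("side","top")]
cv2.imwrite('pics/up.png',cv2.resize(np.hstack([a[0][140:390,160:410],a[1][130:380,110:360]]),(800,400)))
E
```

```text
shift [ 0.0005 -0.0806  0.0964] rot [-0.0001  0.0005  0.0036] t 4.97 q [-0.2177  0.1138 -0.3855  0.8195  0.6582  0.3942] F [ 0.5  1.1 -2.8]
```

View pics/up.png

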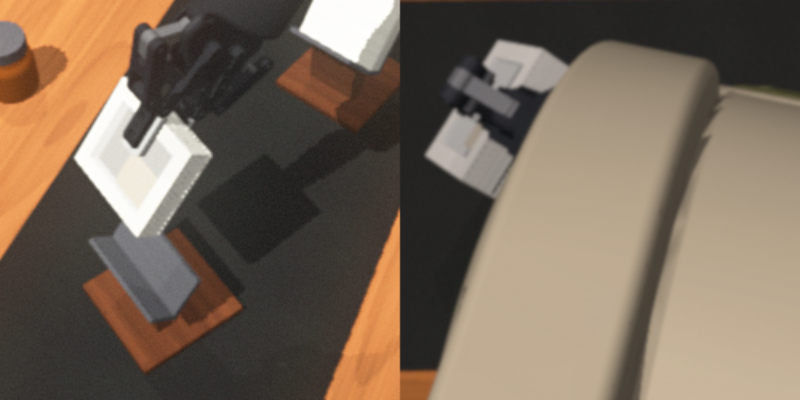

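The case hangs in the grip, still shut, well clear of the empty stand at about (150,290) in the side crop. Rolling it half a turn about the finger axis.

Emit:
nudge_tcp(
  motion=[
    {"wz": -0.06},
    {"wz": -0.18},
    {"wz": -0.33},
    {"wz": -0.49},
    {"wz": -0.65},
    {"wz": -0.81},
    {"wz": -0.97},
    {"wz": -1.1},
  ],
)

```text
clock: 6.08
tcp_pos: [0.575, 0.1289, 0.249]
orientation: [0.248, -0.267, 0.901, 0.235]
wrist_force: [-0.1, 0.2, -2.6]
finger_gap: 0.0232
grip_force: 59.1
```

Emit:
nudge_tcp(
  motion=[
    {"wz": -0.15},
    {"wz": -0.3},
    {"wz": -0.45},
    {"wz": -0.6},
    {"wz": -0.75},
    {"wz": -0.9},
    {"wz": -1.0},
    {"wz": -1.04},
  ],
)

```text
clock: 7.08
tcp_pos: [0.575, 0.1288, 0.249]
orientation: [-0.331, 0.679, -0.65, -0.081]
wrist_force: [-0.3, 0.0, -3.0]
finger_gap: 0.0232
grip_force: 59.0
```

```bash
python3 -c "
from h import *
D=np.diag([-1,-1,1.])
delta(C-.027*RC[:,0]+[0,0,.1],RT@D)"
```

```text
shift [0.0124 0.0067 0.018 ] rot [ 0.0032  0.0019 -0.9996] t 7.08 q [-0.218   0.1163 -0.3889  0.8188  0.6581 -1.7476] F [-0.3  0.  -3. ]
```

Emit:
nudge_tcp(
  motion=[
    {"wz": -0.13},
    {"wz": -0.28},
    {"wz": -0.43},
    {"wz": -0.58},
    {"wz": -0.74},
    {"wz": -0.88},
    {"wx": 0.003,"wy": 0.002,"wz": -1.0},
    {"wx": 0.003,"wy": 0.002,"wz": -1.0},
  ],
)

```text
clock: 8.07
tcp_pos: [0.575, 0.1289, 0.2492]
orientation: [-0.33, 0.907, -0.247, 0.089]
wrist_force: [-0.3, 0.2, -3.1]
finger_gap: 0.0235
grip_force: 58.9
```

```bash
python3 - <<'E'
from h import *
D=np.diag([-1,-1,1.])
delta(C-.027*RC[:,0]+[0,0,.04],RT@D)
cs={n:env.read_camera(n) for n in("side","top")};a=[cs[n]['image'][:,:,::-1] for n in cs]
s=env.get_state();A=Ro.from_quat(s['orientation'],scalar_first=True).as_matrix()
# predicted case corners if held at the nominal grasp
L=np.array([[x,y,z] for x in(-40,40) for y in(-45,45) for z in(12,-12)])/1e3
RcN=np.c_[A[:,2],A[:,0],A[:,1]];W=s['tcp_pos']+A[:,2]*.027+L@RcN.T
print(proj(cs['side'],W).round(1).tolist())
c=a[0][180:340,150:360];c=cv2.resize(c,None,fx=3.8,fy=3.6,interpolation=cv2.INTER_CUBIC)
for p in proj(cs['side'],W):cv2.circle(c,(int((p[0]-149.5)*3.8),int((p[1]-179.5)*3.6)),3,(0,0,255),1)
cv2.imwrite('pics/turned.png',c)
E
```

```text
shift [0.0011 0.0528 0.0641] rot [ 0.     -0.0003 -0.0024] t 8.07 q [-0.2181  0.1136 -0.3927  0.8132  0.6585 -2.7421] F [-0.3  0.2 -3.1]
[[293.5, 237.5], [279.9, 237.1], [251.3, 190.2], [237.4, 188.6], [260.0, 287.8], [246.1, 288.7], [221.5, 239.6], [207.4, 239.3]]
```

View pics/turned.png

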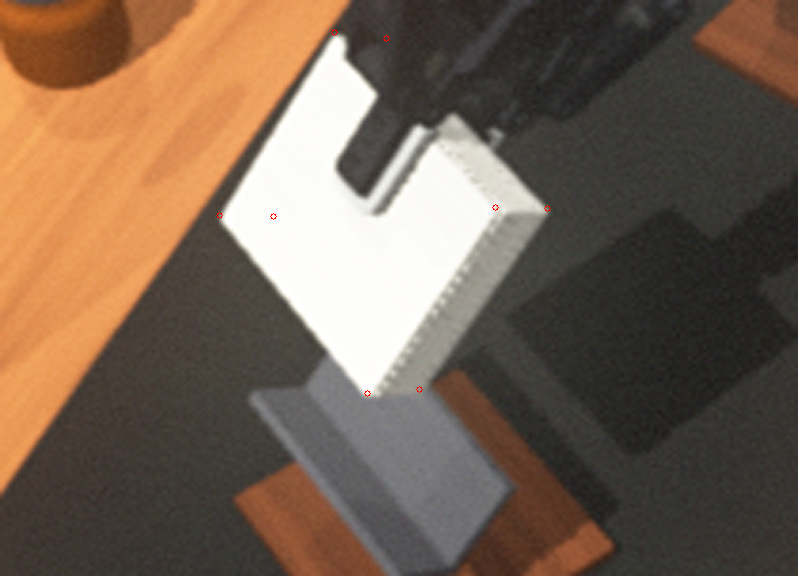

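The case is turned with its plain back up and still shut. Its corners match the predicted ones within a pixel, e.g. (220,215), (548,208) and (370,395) in the crop. Lowering.

Emit:
nudge_tcp(
  motion=[
    {"ty": 0.006,"tz": 0.007,"wz": -0.002},
    {"ty": 0.018,"tz": 0.022,"wz": -0.002},
    {"tx": 0.001,"ty": 0.032,"tz": 0.038,"wz": -0.002},
    {"tx": 0.001,"ty": 0.045,"tz": 0.053,"wz": -0.002},
    {"tx": 0.001,"ty": 0.056,"tz": 0.067,"wz": -0.002},
    {"tx": 0.001,"ty": 0.065,"tz": 0.078,"wz": -0.002},
    {"tx": 0.001,"ty": 0.070,"tz": 0.085,"wz": -0.002},
    {"tx": 0.001,"ty": 0.070,"tz": 0.085,"wz": -0.002},
  ],
)

```text
clock: 9.18
tcp_pos: [0.577, 0.1293, 0.1398]
orientation: [-0.33, 0.907, -0.245, 0.09]
wrist_force: [0.1, 0.0, -2.8]
finger_gap: 0.0233
grip_force: 58.9
```

```bash
python3 - <<'E'
from h import *
D=np.diag([-1,-1,1.])
delta([.5758,.1279,.1268],RT@D)
E
```

```text
shift [-0.0003  0.0097  0.0088] rot [-0.0005 -0.001   0.0015] t 9.18 q [-0.2165  0.2256 -0.5583  0.5333  0.6583 -2.7434] F [ 0.1  0.  -2.8]
```

Emit:
nudge_tcp(
  motion=[
    {"ty": 0.003,"tz": 0.003,"wy": -0.001,"wz": 0.001},
    {"ty": 0.006,"tz": 0.0055,"wy": -0.001,"wz": 0.001},
    {"ty": 0.008,"tz": 0.0075,"wy": -0.001,"wz": 0.001},
    {"ty": 0.0085,"tz": 0.008,"wy": -0.001,"wz": 0.001},
    {"ty": 0.0085,"tz": 0.008,"wy": -0.001,"wz": 0.001},
  ],
)

```text
clock: 9.8
tcp_pos: [0.5766, 0.1279, 0.1289]
orientation: [-0.33, 0.907, -0.245, 0.09]
wrist_force: [0.1, -0.1, -2.7]
finger_gap: 0.023
grip_force: 58.9
```

```bash
python3 - <<'E'
from h import *
D=np.diag([-1,-1,1.])
delta([.5758,.1279,.1268],RT@D)
s=env.get_state();A=Ro.from_quat(s['orientation'],scalar_first=True).as_matrix();print('Ftool',A.T@s['wrist_force'],A.T@[0,0,-2.8])
E
```

```text
shift [-0.0007  0.0017  0.0013] rot [-0.0009 -0.001   0.0014] t 9.8 q [-0.2196  0.2398 -0.5722  0.5072  0.6594 -2.7469] F [ 0.1 -0.1 -2.7]
Ftool [0.1178 1.7919 2.0569] [-0.0045  1.8017  2.1434]
```

No contact yet. Creeping down onto the ledge and plate.

Emit:
nudge_tcp(
  motion=[
    {"ty": 0.001,"tz": 0.001,"wy": -0.001,"wz": 0.001},
    {"ty": 0.0018,"tz": 0.0015,"wy": -0.001,"wz": 0.001},
    {"ty": 0.002,"tz": 0.002,"wy": -0.001,"wz": 0.001},
    {"ty": 0.002,"tz": 0.002,"wy": -0.001,"wz": 0.001},
  ],
)

```text
clock: 10.3
tcp_pos: [0.5766, 0.1276, 0.127]
orientation: [-0.331, 0.907, -0.245, 0.09]
wrist_force: [-6.2, -3.1, 4.4]
finger_gap: 0.0229
grip_force: 60.1
```

```bash
cat > f.py <<'E'
from h import *
D=np.diag([-1,-1,1.])
delta([.5758,.1279,.1268],RT@D)
s=env.get_state();A=Ro.from_quat(s['orientation'],scalar_first=True).as_matrix();print('Ftool',A.T@s['wrist_force'],A.T@[0,0,-2.8])
E
python3 f.py
```

```text
shift [-0.0008  0.0003  0.    ] rot [-0.002  -0.0004  0.0005] t 10.3 q [-0.2207  0.2428 -0.5745  0.5029  0.661  -2.7474] F [-6.2 -3.1  4.4]
Ftool [-3.7902  1.5701 -7.1315] [-0.0016  1.8042  2.1412]
```

Emit:
nudge_tcp(
  motion=[
    {"ty": 0.0008,"tz": -0.0004},
    {"ty": 0.0012,"tz": -0.0005},
    {"ty": 0.0012,"tz": -0.0005},
  ],
)

```text
clock: 10.68
tcp_pos: [0.5765, 0.1273, 0.1268]
orientation: [-0.332, 0.907, -0.245, 0.09]
wrist_force: [-1.5, 3.8, 5.5]
finger_gap: 0.0231
grip_force: 60.1
```

```bash
python3 f.py
```

```text
shift [-0.0009 -0.0002  0.0001] rot [-0.0035  0.      0.0018] t 10.68 q [-0.2222  0.2435 -0.5751  0.5025  0.6628 -2.7504] F [-1.5  3.8  5.5]
Ftool [-3.2281 -5.4612 -2.5825] [-0.0031  1.8073  2.1386]
```

Emit:
nudge_tcp(
  motion=[
    {},
    {},
  ],
  squeeze=20,
  quiet=true,
)

```text
ok
```

Emit:
nudge_tcp(
  motion=[
    {},
    {},
    {},
    {},
  ],
  finger_gap=0.055,
)

```text
clock: 11.42
tcp_pos: [0.5759, 0.1265, 0.1255]
orientation: [-0.33, 0.907, -0.246, 0.089]
wrist_force: [-1.0, 0.4, -0.9]
finger_gap: 0.055
grip_force: 0.0
```

```bash
python3 - <<'E'
from h import *
cs={n:env.read_camera(n) for n in("side","top")}
print(env.get_state()['tcp_pos'])
c=cv2.resize(cs['side']['image'][230:380,190:340,::-1],None,fx=4,fy=4,interpolation=cv2.INTER_CUBIC)
L=np.array([[x,y,z] for x in(-40,40) for y in(-45,45) for z in(12,-12)])/1e3
P=proj(cs['side'],[.5848,.1438,.1065]+L@RC.T)
for p in P:cv2.circle(c,(int((p[0]-189.5)*4),int((p[1]-229.5)*4)),3,(0,0,255),1)
cv2.imwrite('pics/rel.png',c)
E
```

```text
[0.5759 0.1265 0.1256]
```

View pics/rel.png

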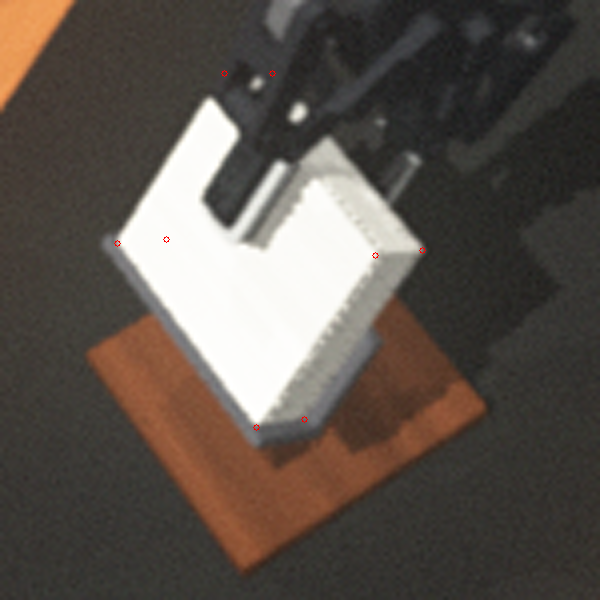

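It is released, and its corners at (117,243), (257,428) and (420,250) match the original seated outline. Backing straight out.

Emit:
nudge_tcp(
  motion=[
    {"tz": -0.01},
    {"tz": -0.025},
    {"tz": -0.045},
    {"tz": -0.07},
    {"tz": -0.1},
    {"tz": -0.13},
    {"tz": -0.15},
    {"tz": -0.15},
  ],
)

```text
clock: 12.52
tcp_pos: [0.5279, 0.0421, 0.2422]
orientation: [-0.33, 0.907, -0.246, 0.091]
wrist_force: [-0.5, -0.1, -0.7]
finger_gap: 0.055
grip_force: 0.0
```

```bash
python3 - <<'E'
from h import *
cs={n:env.read_camera(n) for n in("side","top")}
s=cs['side']['image'][230:380,190:340,::-1];t=cs['top']['image'][165:315,135:285,::-1]
s2=cs['side']['image'][90:240,310:460,::-1]
cv2.imwrite('pics/fin.png',cv2.resize(np.hstack([s,t,s2]),(798,266),interpolation=cv2.INTER_CUBIC))
E
```

```text
(no output)
```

View pics/fin.png

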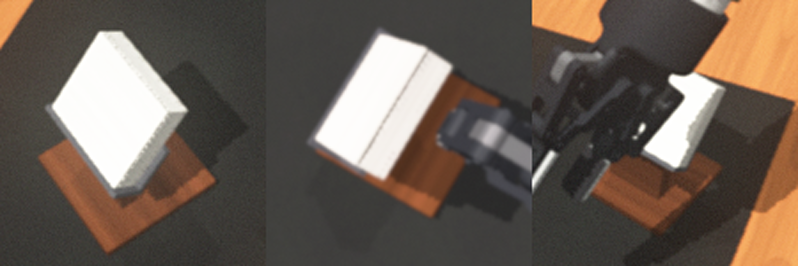

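```bash
python3 - <<'E'
from h import *
def hull(im,roi):
    x0,y0,x1,y1=roi;h,s,v=cv2.split(cv2.cvtColor(im,cv2.COLOR_RGB2HSV));w=np.zeros(v.shape,np.uint8);w[y0:y1,x0:x1]=1
    m=cv2.morphologyEx(((s<60)&(v>120)&(w>0)).astype(np.uint8),2,np.ones((3,3)))
    return cv2.approxPolyDP(cv2.convexHull(max(cv2.findContours(m,0,2)[0],key=cv2.contourArea)),3,True)[:,0].tolist()
for n,r in(("side",(200,235,330,380)),("top",(150,175,275,295))):
    print(n,hull(cv2.imread(f'pics/{n}0.png')[:,:,::-1].copy(),r),hull(env.read_camera(n)['image'],r))
E
```

```text
side [[246, 248], [258, 248], [294, 290], [268, 332], [255, 336], [219, 293]] [[258, 247], [294, 293], [269, 334], [251, 338], [217, 290], [244, 249]]
top [[224, 191], [239, 204], [205, 260], [198, 265], [164, 248], [161, 241], [197, 183]] [[201, 183], [225, 191], [239, 204], [199, 265], [177, 256], [162, 240]]
```

The outline is within 1–2 px of the original, so the case is centred, seated and shut. Handing in.

```bash
python3 -c "
from workcell import env
print(env.hand_in())"
```

```text
the job is handed in; nothing more can be done
None
```

I turned the case over and put it back in its own stand, lid underneath, shut, down on the ledge and centred to within about 2 px of its original outline. I left the neighbouring case alone and handed the job in at about 13 s; no verdict came back, and with the lid underneath I couldn't see whether the tag slid onto the window.

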